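# Close the label-stock dry box and snap its four clips

## Task

The lid of the clear label-roll box was dropped on askew with its four blue clips standing open. Turn the lid square so that it drops fully down onto the rim, then press each clip down and in against its side of the box until it snaps under its catch, so that all four hold the lid. Leave the handheld terminal and the small carton beside it where they are.

Things in the scene. Friction and masses are not known exactly. Their poses are not given: they have to be found in the camera images.
- dry_box: clear plastic box with two white label rolls inside; stands fixed on the bench, -x side towards the robot (yaw within 0.35 rad). 106 (x) by 186 (y) mm outside the walls. Origin: centre of the underside; x across, y along the long side, z up. On the middle of each side a clear springy catch for that side's clip sticks out 12 mm from the wall, 62 mm above the bench
- box_rim (a point): centre of the box's mouth, level with the flat top of its rim, 86 mm above the bench. Mouth 100 (x) by 180 (y) mm, rim 116 by 196 mm outside; walls 3 mm
- box_lid: loose white lid, 123 (x) by 203 (y) mm, 4 mm thick with a 1 mm border, 0.18 kg with clips. Origin: centre of its flange's underside; axes as the box's when on right. Its blue plug below, 98 by 178 mm and 6 mm deep, fits the mouth with 1 mm all round. Starts level but turned 0.2 to 0.34 rad anticlockwise on the box, plug on the rim, origin 92 mm above the bench; home it is at 86 mm
- lid_grip (a point): middle of the top of the white grip bar on the lid's centre, 26 mm above the lid's origin. The bar is 12 mm wide (lid's x), 66 mm long (lid's y) and stands 22 mm above the lid's top; it can be pinched across its width from above
- clip_front (a joint): angle (rad) of the front clip, a blue flap on the lid's front (-x) edge: 0 hangs straight down, 1.57 sticks out level, limit 1.85. Flap 56 mm wide, 35 from hinge to its flared end; hinge 65 mm from the lid's centre, 2 mm above its origin. Stays where left; below about 0.3 its hook meets the catch: 8 to 10 N inward on the lip takes it past 0.15, where it snaps to 0..0.1, else it springs out
- clip_front_lip (a point): the front clip's thumb lip, where it is pressed: middle of the lip's outer face at the flap's free end, 32 mm along the flap from its hinge and 6 mm outward of the (3 mm thick) flap's middle plane; with the clip closed it lies 55 mm above the bench
- clip_back (a joint): angle (rad) of the back clip, a blue flap on the lid's back (+x) edge: 0 hangs straight down, 1.57 sticks out level, limit 1.85. Flap 56 mm wide, 35 from hinge to its flared end; hinge 65 mm from the lid's centre, 2 mm above its origin. Stays where left; below about 0.3 its hook meets the catch: 8 to 10 N inward on the lip takes it past 0.15, where it snaps to 0..0.1, else it springs out
- clip_back_lip (a point): the back clip's thumb lip, where it is pressed: middle of the lip's outer face at the flap's free end, 32 mm along the flap from its hinge and 6 mm outward of the (3 mm thick) flap's middle plane; with the clip closed it lies 55 mm above the bench
- clip_left (a joint): angle (rad) of the left clip, a blue flap on the lid's left (+y) edge: 0 hangs straight down, 1.57 sticks out level, limit 1.85. Flap 44 mm wide, 35 from hinge to its flared end; hinge 105 mm from the lid's centre, 2 mm above its origin. Stays where left; below about 0.3 its hook meets the catch: 8 to 10 N inward on the lip takes it past 0.15, where it snaps to 0..0.1, else it springs out
- clip_left_lip (a point): the left clip's thumb lip, where it is pressed: middle of the lip's outer face at the flap's free end, 32 mm along the flap from its hinge and 6 mm outward of the (3 mm thick) flap's middle plane; with the clip closed it lies 55 mm above the bench
- clip_right (a joint): angle (rad) of the right clip, a blue flap on the lid's right (-y) edge: 0 hangs straight down, 1.57 sticks out level, limit 1.85. Flap 44 mm wide, 35 from hinge to its flared end; hinge 105 mm from the lid's centre, 2 mm above its origin. Stays where left; below about 0.3 its hook meets the catch: 8 to 10 N inward on the lip takes it past 0.15, where it snaps to 0..0.1, else it springs out
- clip_right_lip (a point): the right clip's thumb lip, where it is pressed: middle of the lip's outer face at the flap's free end, 32 mm along the flap from its hinge and 6 mm outward of the (3 mm thick) flap's middle plane; with the clip closed it lies 55 mm above the bench
- terminal: bystander: black handheld terminal lying face down, 190 by 70 by 33 mm, long along its x; origin at the centre of its underside
- carton: bystander: small brown carton, 55 by 105 by 35 mm; origin at the centre of its underside

How it is judged:
By the outcome, as a careful person would: the job done as asked, in the order asked, and still so for the second after the job is handed in, with the robot touching nothing.
It also fails if it takes over 61 s, if anything falls off the work surface, if the arm or the gripper's body presses on something with over 40 N, if the wrist force passes 120 N, or if a joint passes its speed limit or range.

## Robot

A 7-joint arm with a two-finger parallel gripper is mounted at the origin on the work surface; the furniture and walls round the work are solid. World frame = base frame: x ahead of the robot, y to its left, z up, the work surface at z = 0. Lengths are in m, angles in rad, forces in N, time in s.
With the tool pointing down it reaches from about 0.4 to 0.85 m from the base axis. Payload 4.5 kg.
Tool frame: the origin (TCP) lies midway between the tips of the shut fingers; the grasp point (between the pads) lies 19 mm behind it; z points along the fingers, y is the line along which they close (so a half turn about z gives the same grasp; the last joint's range is limited). The gripper opens to 88 mm and grips with 3 to 60 N. Pads are 18 mm wide; open, the fingers measure 123 mm over their backs; the gripper's body (75 mm by 187 mm) begins 45 mm behind the grasp point.
Start: joints at [-1.094, 0.689, -0.195, 1.565, 0.157, 0.902, -0.215], TCP at [0.268, 0.565, 0.239] pointing down, gripper open.
Joint ranges: [-3.01, 3.01], [-0.46, 2.08], [-1.47, 1.51], [0.13, 2.56], [-1, 4.14], [0.04, 2.09], [-2.66, 2.66]. Speed limits (rad/s): [2.57, 2.57, 3.14, 3.14, 3.14, 3.14, 3.14].

## Interface

Orientations are given as a unit quaternion [x, y, z, w].
In Python, from plant import r, eyes, finish_job gives the robot as it stands. The module is installed in compiled form; this text tells all that it offers.
- The arm moves only by the tool move_arm, never from a script. Its argument "motion" is a list of rows, each a list of 7 numbers: the shift along the tool's x, y, z in mm, then the turn, a rotation vector about the tool's x, y, z in degrees, then the closure, from 0 (fully open) to 1 (shut). A call has 1 to 5 rows; each row is the pose to reach, as a shift and turn from the pose commanded when the call began, along the tool's axes at that moment; what a row does not reach only later rows make up. A row lasts 1/8 s, in which the tool goes at most 62.5 mm and 10.7 degrees, less where a joint would pass 70% of its speed; a pose out of reach is approached as far as the arm can. A call with a gripper value outside its range is refused whole. The fingers move at their own pace and stop on an object; "newtons" is the grip in N (left out, the last holds). Time passes only in rows, so rows that repeat a pose let the fingers close. It gives the time, the measured TCP pose, the force, the opening and the grip force at its end, in the units of the state.
- r.get_state(): the state, without advancing time (a new reading comes with each control period).
- eyes.snapshot(name): name is "side" or "top"; returns a dict with "frame" (384x512x3 uint8, red, green, blue), "z_map" (384x512 float32, m along the optical axis (not along the pixel's ray), 0 where there is no reading), "intrinsics" (3x3 intrinsics, pixels), "world_to_cam" (4x4, takes a point from world to camera coordinates). Camera axes: x right, y down, z forward; pixel columns grow to the right and rows downward; lengths in m; the calibration is good to about 2 mm. A picture is of the moment at which its call begins.
- finish_job(): hands the job in; it is judged then, once.
The state is a dict: "clock": time; "q": joint angles; "qd": joint speeds; "joint_torque": joint torques, N m; "tool_pos": TCP position; "eef_rot": TCP orientation; "contact_force": force on the tool from outside, world axes, zero at the start; "moment": the same for the moment, N m; "opening": opening from 0.0 (shut) to 1.0 (fully open); "finger_force": force on a finger pad.
Only numpy, scipy, OpenCV 4.12 (cv2) and the standard library are available. Lean on these libraries where they do the work, as an engineer would, in place of code of your own. Each camera call takes 0.05 s, during which the arm holds its last target. There are 200 camera calls.

## Working session

There is one attempt and no reset: what is moved stays moved. The work goes in short steps, Python scripts to look and compute and a tool call to move; the robot and the scene stay as the last step left them, time stands still between calls to the robot, and variables do not carry over. Pictures are saved under pics/ and viewed, at most 10 in all, crops included, and the job is handed in when it is done.

Besides the shell and the picture viewer there is one more tool, called after ">>>" as name(argument=value, ...), one argument or row to a line, values as JSON. move_arm: Moves the arm, as the interface text tells. Its arguments: {"type":"object","properties":{"motion":{"type":"array","items":{"type":"array","items":{"type":"number"}}},"newtons":{"type":"number"}},"required":["motion"]}

```bash
mkdir -p pics; cat > h.py <<'E'
import numpy as np, cv2
from scipy.spatial.transform import Rotation as R
from plant import r, eyes, finish_job
def snap(n, f=None):
    s=eyes.snapshot(n)
    if f: cv2.imwrite(f, s["frame"][:,:,::-1])
    return s
def world(s):
    z=s["z_map"]; K=s["intrinsics"]; h,w=z.shape
    u,v=np.meshgrid(np.arange(w),np.arange(h))
    p=np.stack([(u-K[0,2])/K[0,0]*z,(v-K[1,2])/K[1,1]*z,z,np.ones_like(z)],-1)
    return (p@np.linalg.inv(s["world_to_cam"]).T)[...,:3]
def rel(target,yaw=None,Rt=None):
    "shift mm + rotvec deg in present tool axes"
    st=r.get_state(); R0=R.from_quat(st["eef_rot"])
    d=R0.inv().apply(np.array(target)-st["tool_pos"])*1000
    rv=(R0.inv()*Rt).as_rotvec(degrees=True) if Rt is not None else np.zeros(3)
    return d.round(1),rv.round(1)
E
python3 - <<'E'
from h import *
s=snap("top","pics/top0.png"); t=snap("side","pics/side0.png")
st=r.get_state(); print(st["clock"],st["tool_pos"],R.from_quat(st["eef_rot"]).as_matrix().round(3),st["opening"])
for c in (s,t):
    M=np.linalg.inv(c["world_to_cam"]); print(M.round(3)); print(c["intrinsics"])
E
```

```text
0.1 [0.26758402 0.56419434 0.23799023] [[-0.904  0.428 -0.001]
 [ 0.428  0.904 -0.002]
 [-0.    -0.002 -1.   ]] 0.996907423782064
[[-0.014 -0.998  0.065  0.52 ]
 [-1.     0.012 -0.028  0.033]
 [ 0.028 -0.066 -0.997  0.934]
 [ 0.     0.     0.     1.   ]]
[[372.19459368   0.         255.95336621]
 [  0.         372.19459368 191.29240208]
 [  0.           0.           1.        ]]
[[ 0.972 -0.083  0.218  0.398]
 [-0.233 -0.403  0.885 -0.736]
 [ 0.014 -0.911 -0.411  0.452]
 [ 0.     0.     0.     1.   ]]
[[376.16727891   0.         257.50382399]
 [  0.         376.16727891 191.06235884]
 [  0.           0.           1.        ]]
```

View pics/top0.png

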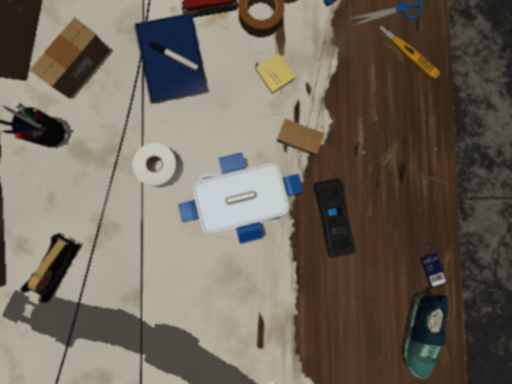

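View pics/side0.png

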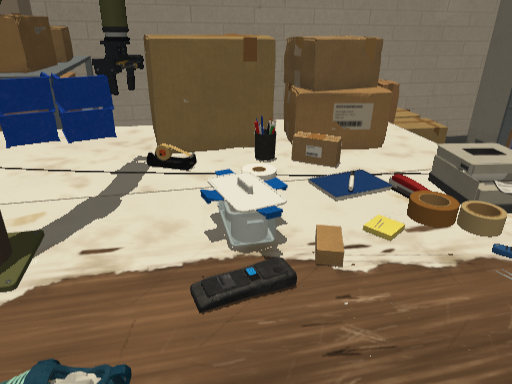

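The top view shows the lid at about (241,198) with its bar at (240,198). The blue clips are at (232,161), (293,185), (251,233) and (189,211), and a box corner peeks out at (207,178). The side view shows the box at about (245,225), with the terminal and carton on the camera side of it.

```bash
cat > m.py <<'E'
from h import *
def lid(s, zlo=.088, zhi=.105):
    P=world(s); f=s["frame"].astype(int); roi=np.zeros(f.shape[:2],bool); roi[120:270,150:340]=1
    hsv=cv2.cvtColor(s["frame"],cv2.COLOR_RGB2HSV)
    white=roi&(hsv[...,1]<70)&(P[...,2]>zlo)&(P[...,2]<zhi)
    bar=roi&(P[...,2]>.106)&(P[...,2]<.13)
    blue=roi&(hsv[...,1]>110)&(hsv[...,0]>95)&(hsv[...,0]<125)&(P[...,2]>.05)
    return P,white,bar,blue
E
python3 - <<'E'
from m import *
s=snap("top"); P,w,b,bl=lid(s)
n,L,st,_=cv2.connectedComponentsWithStats(w.astype(np.uint8)); i=1+st[1:,4].argmax()
q=P[(L==i)|b][:,:2]; print("lid",cv2.minAreaRect((q*1000).astype(np.float32)), "z",np.median(P[L==i][:,2]))
q=P[b]; print("bar",cv2.minAreaRect((q[:,:2]*1000).astype(np.float32)),np.median(q[:,2]),b.sum())
n,L,st,c=cv2.connectedComponentsWithStats(bl.astype(np.uint8))
for k in range(1,n):
    if st[k,4]>40: print("blue",c[k].round(),st[k,4],P[L==k].mean(0).round(3),P[L==k].min(0).round(3),P[L==k].max(0).round(3))
t=snap("side");Q=world(t)
np.savez("s0.npz",P=P,Q=Q)
a=cv2.resize(s["frame"][140:250,170:320],None,fx=4,fy=4,interpolation=cv2.INTER_CUBIC)
c=cv2.resize(t["frame"][160:255,190:300],None,fx=4,fy=4,interpolation=cv2.INTER_CUBIC)
cv2.imwrite("pics/a.png",a[:,:,::-1]);cv2.imwrite("pics/c.png",c[:,:,::-1])
E
```

```text
lid ((556.8687133789062, 36.741912841796875), (238.47845458984375, 179.00099182128906), 82.98542022705078) z 0.09561225303647392
bar ((559.2413330078125, 6.7931671142578125), (93.47098541259766, 170.07456970214844), 44.034732818603516) 0.11681799952930083 165
blue [232. 162.] 295 [0.642 0.063 0.096] [0.624 0.036 0.091] [0.66  0.09  0.102]
blue [293. 185.] 282 [ 0.588 -0.073  0.104] [ 0.52  -0.094  0.093] [0.61  0.033 0.934]
blue [188. 211.] 253 [0.533 0.161 0.101] [0.512 0.033 0.09 ] [0.555 0.181 0.934]
blue [250. 232.] 361 [0.483 0.025 0.103] [ 0.462 -0.003  0.091] [0.52  0.053 0.934]
```

View pics/a.png

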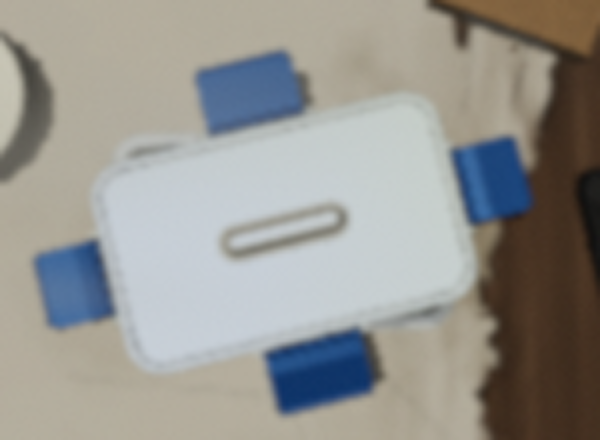

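View pics/c.png

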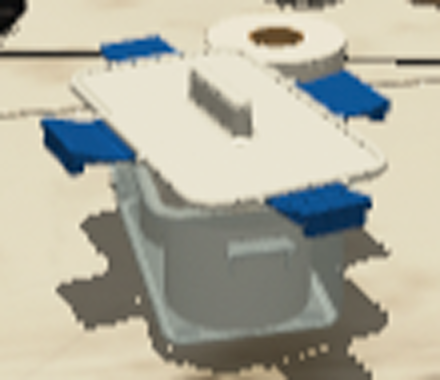

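The crops show two rim corners outside the lid in the top view, at crop (125,150) and (440,315). In the side crop, the box's -y end base edge runs from (165,340) to (335,320), its catch is at (262,247), and all four clips stand out.

```bash
python3 - <<'E'
from m import *
s=snap("top"); P,w,b,bl=lid(s)
ok=(P[...,2]<.2)
w&=ok;b&=ok;bl&=ok
n,L,st,c=cv2.connectedComponentsWithStats(w.astype(np.uint8)); i=1+st[1:,4].argmax()
m=cv2.erode(cv2.morphologyEx((L==i).astype(np.uint8),cv2.MORPH_CLOSE,np.ones((9,9))),np.ones((1,1)))>0
# rays onto plane z
def ray(s,uv,z):
    M=np.linalg.inv(s["world_to_cam"]);K=s["intrinsics"];uv=np.atleast_2d(uv).astype(float)
    d=np.c_[(uv-K[:2,2])/K[0,0],np.ones(len(uv))]@M[:3,:3].T;o=M[:3,3]
    return o+d*((z-o[2])/d[:,2])[:,None]
v,u=np.nonzero(m); print("lid",cv2.minAreaRect((ray(s,np.c_[u,v],.096)[:,:2]*1000).astype(np.float32)))
n,L,_,c=cv2.connectedComponentsWithStats(b.astype(np.uint8)); 
for k in range(1,n):
  if _[k,4]>20: print("bar",cv2.minAreaRect((P[L==k][:,:2]*1000).astype(np.float32)),np.median(P[L==k][:,2]))
n,L,st,c=cv2.connectedComponentsWithStats(bl.astype(np.uint8))
for k in range(1,n):
    if st[k,4]>40: q=P[L==k]; print("blue",c[k].round(),np.median(q,0).round(3),cv2.minAreaRect((q[:,:2]*1000).astype(np.float32)))
# height print around rim corners
for (u0,v0) in((196,170),(268,212)):
    print((P[v0:v0+14,u0:u0+24,2]*1000).astype(int))
t=snap("side"); Q=world(t)
C=lambda x,y:(190+x/4,160+y/4)
print(ray(t,[C(165,340),C(335,320)],.002).round(3)); print(ray(t,[C(230,247),C(292,241)],.062).round(3))
print(ray(s,[(201.5,177.5),(280,219)],.086).round(3))
for p in ((165,340),(335,320),(230,247),(292,241),(250,335),(200,300)):
    x,y=C(*p); print(p,Q[int(round(y)),int(round(x))].round(3))
E
```

```text
lid ((553.87451171875, 46.33917999267578), (220.10325622558594, 187.59498596191406), 82.6849594116211)
bar ((560.6666870117188, 45.4188117980957), (12.180683135986328, 64.48646545410156), 14.213777542114258) 0.11643047772333243
blue [232. 162.] [0.642 0.063 0.096] ((640.9220581054688, 62.831390380859375), (31.064908981323242, 50.00086975097656), 12.991250038146973)
blue [293. 185.] [ 0.588 -0.074  0.098] ((588.2349243164062, -73.59564971923828), (41.583011627197266, 34.59538269042969), 12.910916328430176)
blue [188. 211.] [0.532 0.163 0.094] ((533.0302734375, 162.07199096679688), (39.31481170654297, 32.88541030883789), 13.395438194274902)
blue [250. 232.] [0.483 0.024 0.098] ((482.57958984375, 25.223731994628906), (33.70634460449219, 52.71131134033203), 13.282448768615723)
[[ -1   0   1  -1   0   0   0   0   0   0  -1   0  -2   0   0   1  -2   0
    2   0   0   0   0   0]
 [  0   0  -2   2   3   0   0   1   1   0  -1  -2   0   1  -2  -3  -1  -2
    0   0   3   0   0   0]
 [ -2   1  -1   3   0   0   0   1  -1   2   2  -1   0   0   0   0   2  -2
  933   0   0  -1   0  -2]
 [  0   0   1
[... 2164 characters left out ...]
33  -1   0  -4   3
    1  -2   0  -1   0  -1]
 [  0   0  -1   1  -3  -1   1  -2   0  -1  -2   1   0   0  -1   3  -2   0
    0  -1  -2   0  -1   0]
 [  0   0   0  -1   0   0   0  -3   0   0   0   0   1   0  -1  -2   2  -3
   -1   4  -2   0   1   0]
 [  0   0  -1  -2   0   1  -3  -1   1  -1  -2   0  -1  -1  -2  -1   0  -4
    1   0   0  -2   0   0]]
[[ 0.513 -0.037  0.002]
 [ 0.61  -0.037  0.002]]
[[ 0.547 -0.048  0.062]
 [ 0.581 -0.048  0.062]]
[[ 0.608  0.133  0.086]
 [ 0.511 -0.045  0.086]]
(165, 340) [ 0.512 -0.039  0.003]
(335, 320) [ 0.608 -0.044  0.006]
(230, 247) [ 0.547 -0.053  0.064]
(292, 241) [ 0.581 -0.046  0.061]
(250, 335) [ 0.558 -0.045  0.003]
(200, 300) [ 0.531 -0.046  0.03 ]
```

```bash
python3 - <<'E'
from m import *
s=snap("top");t=snap("side");P=world(s);Q=world(t)
hs=cv2.cvtColor(s["frame"],cv2.COLOR_RGB2HSV)
m=(P[...,2]>.079)&(P[...,2]<.091)&(hs[...,1]<95);m[:165]=0;m[230:]=0;m[:,:190]=0;m[:,300:]=0
m=cv2.morphologyEx(m.astype(np.uint8),cv2.MORPH_OPEN,np.ones((3,3)))
n,L,st,c=cv2.connectedComponentsWithStats(m)
pts=[]
for k in range(1,n):
    q=P[L==k]; print(c[k].round(),st[k,4],q.min(0).round(3),q.max(0).round(3))
    if st[k,4]>15: pts.append(q)
# -y end wall from the side view
q=Q.reshape(-1,3); q=q[(q[:,2]>.012)&(q[:,2]<.05)&(q[:,0]>.52)&(q[:,0]<.605)&(q[:,1]>-.075)&(q[:,1]<-.03)]
for _ in range(4):
    a=np.polyfit(q[:,0],q[:,1],1); e=q[:,1]-np.polyval(a,q[:,0]); q=q[abs(e)<max(2*e.std(),.002)]
print("end wall slope",a[0],"y at .56",np.polyval(a,.56),len(q),e.std())
A=np.vstack(pts)[:,:2]
for yaw in (-.06,-.04,-.03,-.02,-.01,0,.01,.02,.04,a[0]):
    c_,s_=np.cos(yaw),np.sin(yaw); x=A@[c_,s_]; y=A@[-s_,c_]
    lo=np.array([np.percentile(x,1.5),np.percentile(y,1.5)]);hi=np.array([np.percentile(x,98.5),np.percentile(y,98.5)])
    ctr=(lo+hi)/2; print(round(yaw,3),((hi-lo)*1000).round(1),(ctr[0]*np.array([c_,s_])+ctr[1]*np.array([-s_,c_])).round(4))
# long rim edges per column
for k in range(1,n):
    if st[k,4]<=15: continue
    v,u=np.nonzero(L==k); top=c[k][1]<195
    e=[(uu,(v[u==uu].min() if top else v[u==uu].max())) for uu in np.unique(u)]
    print(e)
E
```

```text
[208. 175.] 80 [0.605 0.095 0.082] [0.619 0.141 0.089]
[273. 220.] 71 [ 0.505 -0.05   0.08 ] [ 0.518 -0.008  0.088]
end wall slope 0.010286052799537891 y at .56 -0.04695567421091302 506 0.000977084751861982
-0.06 [106.4 194.5] [0.5619 0.0458]
-0.04 [108.8 192.8] [0.5619 0.0458]
-0.03 [110. 192.] [0.5619 0.0458]
-0.02 [111.2 191.1] [0.5619 0.0457]
-0.01 [112.4 190.2] [0.5618 0.0457]
0 [113.8 189.3] [0.5618 0.0457]
0.01 [115.2 188.3] [0.5617 0.0457]
0.02 [116.6 187.4] [0.5617 0.0458]
0.04 [119.4 185.4] [0.5617 0.0458]
0.01 [115.2 188.3] [0.5617 0.0457]
[(np.int64(198), np.int64(177)), (np.int64(199), np.int64(176)), (np.int64(200), np.int64(175)), (np.int64(201), np.int64(175)), (np.int64(202), np.int64(174)), (np.int64(203), np.int64(174)), (np.int64(204), np.int64(174)), (np.int64(205), np.int64(173)), (np.int64(206), np.int64(173)), (np.int64(207), np.int64(173)), (np.int64(208), np.int64(173)), (np.int64(209), np.int64(173)), (np.int64(210), np.int64(173)), (np.int64(211), np.int64(173)), (np.int64(212), np.int64(173)), (np.int64(213), np.int64(173)), (np.int64(214), np.int64(173)), (np.int64(215), np.int64(173)), (np.int64(216), np.int64(173)), (np.int64(217), np.int64(173)), (np.int64(218), np.int64(173))]
[(np.int64(264), np.int64(222)), (np.int64(265), np.int64(222)), (np.int64(266), np.int64(222)), (np.int64(267), np.int64(222)), (np.int64(268), np.int64(222)), (np.int64(269), np.int64(222)), (np.int64(270), np.int64(222)), (np.int64(271), np.int64(222)), (np.int64(272), np.int64(222)), (np.int64(273), np.int64(222)), (np.int64(274), np.int64(222)), (np.int64(275), np.int64(222)), (np.int64(276), np.int64(221)), (np.int64(277), np.int64(221)), (np.int64(278), np.int64(221)), (np.int64(279), np.int64(221)), (np.int64(280), np.int64(220)), (np.int64(281), np.int64(219)), (np.int64(282), np.int64(218))]
```

```bash
cat >> h.py <<'E'
def down(psi): # tool y at angle psi, tool z down
    return R.from_matrix(np.array([[-np.sin(psi),np.cos(psi),0],[np.cos(psi),np.sin(psi),0],[0,0,-1]]))
E
python3 - <<'E'
from h import *
print(down(.2).as_matrix().round(2)); print(rel([.561,.0455,.165],Rt=down(.235)))
E
```

```text
[[-0.2   0.98  0.  ]
 [ 0.98  0.2   0.  ]
 [ 0.    0.   -1.  ]]
(array([-487.4, -343.4,   73.7]), array([-0. ,  0. , 51.2]))
```

>>> move_arm(
  motion=[
    [-49,-34,0,0,0,0,0],
    [-98,-69,0,0,0,0,0],
    [-147,-103,0,0,0,0,0],
    [-196,-138,0,0,0,0,0],
    [-245,-172,0,0,0,0,0],
  ],
  newtons=20,
)

```text
clock: 1.02
tool_pos: [0.4164, 0.3027, 0.2389]
eef_rot: [0.22, 0.976, 0.0, 0.0]
contact_force: [0.8, 0.5, 0.1]
opening: 0.999
finger_force: 0.0
```

>>> move_arm(
  motion=[
    [-49,-34,0,0,0,10.2,0],
    [-98,-69,10,0,0,20.4,0.3],
    [-147,-103,25,0,0,30.6,0.5],
    [-196,-138,40,0,0,40.9,0.5],
    [-242,-171,55,0,0,51.2,0.5],
  ],
)

```text
clock: 1.65
tool_pos: [0.562, 0.0443, 0.1835]
eef_rot: [0.622, 0.783, 0.0, 0.0]
contact_force: [1.3, 1.7, 0.9]
opening: 0.573
finger_force: 0.0
```

```bash
python3 - <<'E'
from h import *
st=r.get_state();print(st["clock"],st["contact_force"].round(1),st["opening"],st["q"].round(2))
# grasp point at lid z .1: bar z .096..0.118, TCP 19mm past grasp point -> TCP .098
print(rel([.561,.0455,.099],Rt=down(.235)))
E
```

```text
1.65 [1.3 1.7 0.9] 0.5734432849293681 [-0.16  0.68 -0.    1.82  0.    0.64  0.06]
(array([ 1.4, -0.8, 84.5]), array([ 0.1,  0. , -0.4]))
```

>>> move_arm(
  motion=[
    [1,-1,40,0,0,0,0.5],
    [1,-1,70,0,0,0,0.5],
    [1,-1,80,0,0,0,0.5],
    [1,-1,82,0,0,0,0.8],
    [1,-1,82,0,0,0,1],
  ],
  newtons=12,
)

```text
clock: 2.28
tool_pos: [0.5604, 0.0472, 0.1027]
eef_rot: [0.619, 0.785, 0.001, 0.001]
contact_force: [-0.8, 0.4, -0.2]
opening: 0.295
finger_force: 0.0
```

>>> move_arm(
  motion=[
    [0,0,0,0,0,0,1],
    [0,0,0,0,0,0,1],
    [0,0,0,0,0,0,1],
  ],
)

```text
clock: 2.65
tool_pos: [0.5597, 0.0469, 0.1026]
eef_rot: [0.62, 0.785, 0.0, 0.0]
contact_force: [-2.4, 0.3, 5.9]
opening: 0.134
finger_force: 12.0
```

```bash
python3 - <<'E'
from h import *
print(rel([.5617,.0457,.099],Rt=down(.012)), r.get_state()["q"].round(2))
E
```

```text
(array([-1.6,  1.7,  3.6]), array([ 0. , -0. , 12.7])) [-0.16  0.8  -0.01  1.88  0.01  0.46  0.06]
```

>>> move_arm(
  motion=[
    [0,0,-2,0,0,0,1],
    [-0.3,1,-2,0,0,6,1],
    [-0.5,2,-2,0,0,12.7,1],
    [-0.5,2,-2,0,0,12.7,1],
    [-0.5,2,0,0,0,12.7,1],
  ],
)

```text
clock: 3.28
tool_pos: [0.5617, 0.047, 0.1016]
eef_rot: [0.702, 0.712, 0.0, -0.0]
contact_force: [-0.1, 0.8, -1.5]
opening: 0.135
finger_force: 12.0
```

>>> move_arm(
  motion=[
    [0,0,1,0,0,0,1],
    [0,0,2,0,0,0,1],
    [0,0,3,0,0,0,1],
    [0,0,3,0,0,0,1],
  ],
)

```text
clock: 3.78
tool_pos: [0.5606, 0.0469, 0.0987]
eef_rot: [0.702, 0.712, -0.001, -0.001]
contact_force: [-5.9, -0.1, 4.4]
opening: 0.138
finger_force: 12.1
```

```bash
python3 - <<'E'
from m import *
s=snap("top","pics/top1.png"); P,w,b,bl=lid(s,.08)
n,L,st,c=cv2.connectedComponentsWithStats(bl.astype(np.uint8))
for k in range(1,n):
    if st[k,4]>40: q=P[(L==k)&(P[...,2]<.2)]; print("blue",c[k].round(),np.median(q,0).round(4),cv2.minAreaRect((q[:,:2]*1000).astype(np.float32)))
q=P[w&(P[...,2]<.1)]; print("lid z",np.median(q[:,2]));
for x0 in (.52,.54,.58,.60):
  print([ (x0,y0,np.median(q[(abs(q[:,0]-x0)<.01)&(abs(q[:,1]-y0)<.015)][:,2]).round(4)) for y0 in (-.03,.12)])
t=snap("side"); cv2.imwrite("pics/c1.png",cv2.resize(t["frame"][150:255,180:310],None,fx=4,fy=4,interpolation=cv2.INTER_CUBIC)[:,:,::-1])
E
```

```text
blue [294. 195.] [ 0.5649 -0.0766  0.0948] ((565.0348510742188, -77.4806137084961), (33.300193786621094, 40.84845733642578), 89.80933380126953)
blue [187. 198.] [0.5618 0.1654 0.0903] ((562.8234252929688, 165.2035675048828), (32.033294677734375, 38.4008903503418), 89.33350372314453)
lid z 0.09219178693037045
[(0.52, -0.03, np.float64(0.0902)), (0.52, 0.12, np.float64(nan))]
[(0.54, -0.03, np.float64(0.0909)), (0.54, 0.12, np.float64(nan))]
[(0.58, -0.03, np.float64(0.0921)), (0.58, 0.12, np.float64(nan))]
[(0.6, -0.03, np.float64(0.0932)), (0.6, 0.12, np.float64(nan))]
  return _methods._mean(a, axis=axis, dtype=dtype,
  ret = ret.dtype.type(ret / rcount)
```

View pics/c1.png

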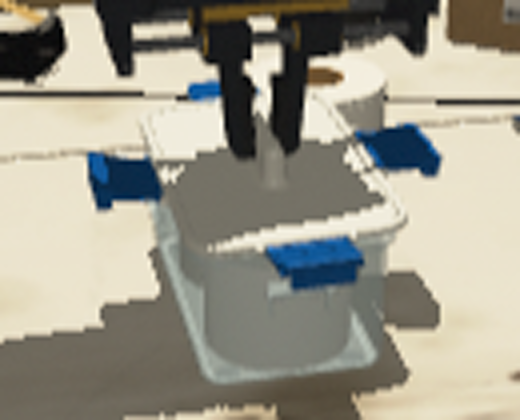

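The lid is square but slightly tilted: its top is at 0.090 on the -x side and 0.093 on the +x side. The side force is -x, so I'll nudge it towards -x while pressing down lightly.

>>> move_arm(
  motion=[
    [0,-1,0,0,0,0,1],
    [0,-1.5,0.5,0,0,0,1],
    [0,-2,1,0,0,0,1],
    [0,-2,1,0,0,0,1],
  ],
)

```text
clock: 4.38
tool_pos: [0.5605, 0.0469, 0.0985]
eef_rot: [0.703, 0.712, 0.001, 0.001]
contact_force: [-3.7, -0.6, 8.7]
opening: 0.138
finger_force: 12.1
```

```bash
cat >> m.py <<'E'
def look():
    s=snap("top"); P,w,b,bl=lid(s,.08)
    q=P[w&(P[...,2]<.1)]; print("lid z",np.median(q[:,2]).round(4))
    for x0 in (.515,.53,.59,.605):
        print([(x0,y0,round(float(np.median(a)),4)) for y0 in (-.04,-.02,.11,.13) for a in [q[(abs(q[:,0]-x0)<.008)&(abs(q[:,1]-y0)<.01)][:,2]] if len(a)])
    n,L,st,c=cv2.connectedComponentsWithStats(bl.astype(np.uint8))
    for k in range(1,n):
        if st[k,4]>30: q=P[(L==k)&(P[...,2]<.2)]; print("blue",c[k].round(),np.median(q,0).round(4),q.min(0).round(3),q.max(0).round(3))
    S=r.get_state(); print(S["clock"],S["tool_pos"].round(4),S["contact_force"].round(1),S["moment"].round(2),S["opening"])
E
python3 -c "
from m import *
look()"
```

```text
lid z 0.0919
[(0.515, -0.04, 0.0901), (0.515, 0.13, 0.091)]
[(0.53, -0.04, 0.0906), (0.53, -0.02, 0.0893), (0.53, 0.13, 0.09)]
[(0.59, -0.04, 0.0928), (0.59, -0.02, 0.0926), (0.59, 0.13, 0.0945)]
[(0.605, -0.04, 0.093), (0.605, -0.02, 0.0937)]
blue [294. 195.] [ 0.565  -0.0768  0.0943] [ 0.545 -0.092  0.088] [ 0.586 -0.061  0.102]
blue [187. 198.] [0.5617 0.1654 0.0904] [0.543 0.149 0.084] [0.58  0.181 0.095]
4.425 [0.5605 0.0469 0.0985] [-3.6  0.2  8.7] [-0.    0.68  0.01] 0.14055713633612216
```

>>> move_arm(
  motion=[
    [0,0,-1,0,0,0,0.7],
    [0,0,-1,0,0,0,0.7],
    [0,0,-1,0,0,0,0.7],
  ],
)

```text
clock: 4.8
tool_pos: [0.5603, 0.0469, 0.0986]
eef_rot: [0.703, 0.712, 0.0, 0.0]
contact_force: [0.2, 0.6, -0.1]
opening: 0.3
finger_force: 0.0
```

```bash
python3 -c "
from m import *
look()"
```

```text
lid z 0.0897
[(0.515, -0.04, 0.0894), (0.515, 0.13, 0.0909)]
[(0.53, -0.04, 0.0895), (0.53, -0.02, 0.0868), (0.53, 0.13, 0.0889)]
[(0.59, -0.04, 0.0897), (0.59, -0.02, 0.0892)]
[(0.605, -0.04, 0.0891), (0.605, -0.02, 0.089)]
blue [294. 196.] [ 0.5635 -0.0769  0.0921] [ 0.543 -0.093  0.086] [ 0.584 -0.059  0.1  ]
blue [187. 198.] [0.5618 0.1656 0.0882] [0.541 0.149 0.084] [0.58  0.182 0.093]
4.85 [0.56   0.0469 0.0985] [ 0.3 -0.3  0.4] [-0.06  0.07 -0.03] 0.2989485243162083
```

The lid has dropped home: its top reads 0.0897 all over. Next I'll lift, shut the fingers and go above the right clip.

>>> move_arm(
  motion=[
    [0,0,-30,0,0,0,0.7],
    [0,0,-55,0,0,0,0.8],
    [-50,1,-55,0,0,0,1],
    [-100,2,-55,0,0,0,1],
    [-140,2,-50,0,0,0,1],
  ],
)

```text
clock: 5.48
tool_pos: [0.5639, -0.0956, 0.149]
eef_rot: [0.703, 0.711, 0.0, 0.001]
contact_force: [0.6, 0.3, 0.4]
opening: 0.003
finger_force: 0.0
```

```bash
python3 -c "
from m import *
look()
print(rel([.5625,-.0925,.11],Rt=down(.01)))"
```

```text
lid z 0.0896
[(0.515, -0.04, 0.0896), (0.515, -0.02, 0.0895), (0.515, 0.11, 0.0895), (0.515, 0.13, 0.0903)]
[(0.53, -0.04, 0.0893), (0.53, -0.02, 0.089), (0.53, 0.11, 0.0895), (0.53, 0.13, 0.0895)]
[(0.59, -0.04, 0.0893), (0.59, -0.02, 0.0894), (0.59, 0.11, 0.0901), (0.59, 0.13, 0.0893)]
[(0.605, -0.04, 0.0894), (0.605, -0.02, 0.0894), (0.605, 0.11, 0.0899), (0.605, 0.13, 0.0892)]
blue [241. 161.] [0.645  0.0426 0.0898] [0.629 0.02  0.085] [0.661 0.07  0.095]
blue [292. 195.] [ 0.5678 -0.0707  0.0905] [ 0.543 -0.086  0.086] [ 0.584 -0.059  0.097]
blue [187. 198.] [0.5618 0.1658 0.088 ] [0.544 0.149 0.083] [0.58  0.182 0.093]
blue [241. 233.] [0.4815 0.0422 0.0919] [0.466 0.017 0.086] [0.499 0.069 0.102]
5.525 [ 0.5627 -0.1031  0.1484] [ 0.4 -3.2 -0.8] [-0.29  0.03 -0.05] 0.006174446916719545
(array([10.9, -0.2, 38.3]), array([-0. ,  0.4, -0.4]))
```

>>> move_arm(
  motion=[
    [0,0,15,0,0,0,1],
    [0,0,25,0,0,0,1],
    [0,0,30,0,0,0,1],
  ],
)

```text
clock: 5.9
tool_pos: [0.5631, -0.0911, 0.1175]
eef_rot: [0.702, 0.713, -0.0, -0.001]
contact_force: [0.0, -0.2, 0.1]
opening: 0.003
finger_force: 0.0
```

```bash
python3 -c "
from m import *
for p in ([-.0915,.096],[-.0905,.076],[-.0865,.068],[-.1025,.065],[-.1025,.044],[-.075,.044]): print(rel([.5625]+p,Rt=down(.01)))
print(r.get_state()['tool_pos'])"
```

```text
(array([-0.4, -0.5, 21.5]), array([-0.1, -0.1,  0.3]))
(array([ 0.6, -0.5, 41.5]), array([-0.1, -0.1,  0.3]))
(array([ 4.6, -0.4, 49.5]), array([-0.1, -0.1,  0.3]))
(array([-11.4,  -0.7,  52.5]), array([-0.1, -0.1,  0.3]))
(array([-11.4,  -0.6,  73.5]), array([-0.1, -0.1,  0.3]))
(array([16. , -0.2, 73.5]), array([-0.1, -0.1,  0.3]))
[ 0.56306816 -0.09113661  0.11750935]
```

>>> move_arm(
  motion=[
    [0,0,18,0,0,0,1],
    [0,0,30,0,0,0,1],
    [0.5,0,41,0,0,0,1],
    [4,0,48,0,0,0,1],
    [5,0,50,0,0,0,1],
  ],
)

```text
clock: 6.52
tool_pos: [0.5634, -0.0876, 0.0683]
eef_rot: [0.702, 0.712, -0.0, -0.0]
contact_force: [-0.7, 0.1, 0.3]
opening: 0.007
finger_force: 0.2
```

>>> move_arm(
  motion=[
    [-8,0,0,0,0,0,1],
    [-18,0,3,0,0,0,1],
    [-18,0,14,0,0,0,1],
    [-18,0,24,0,0,0,1],
    [-12,0,24,0,0,0,1],
  ],
)

```text
clock: 7.15
tool_pos: [0.5627, -0.1, 0.0435]
eef_rot: [0.703, 0.711, -0.001, -0.001]
contact_force: [-0.0, -0.0, -0.9]
opening: 0.003
finger_force: 0.0
```

```bash
cat > v.py <<'E'
from m import *
import sys
look()
t=snap("side"); cv2.imwrite(sys.argv[1],cv2.resize(t["frame"][150:255,180:310],None,fx=4,fy=4,interpolation=cv2.INTER_CUBIC)[:,:,::-1])
E
python3 v.py pics/c2.png
```

```text
lid z 0.0896
[(0.515, -0.04, 0.089), (0.515, -0.02, 0.0891), (0.515, 0.11, 0.0896), (0.515, 0.13, 0.0897)]
[(0.53, -0.04, 0.0893), (0.53, -0.02, 0.0894), (0.53, 0.11, 0.089), (0.53, 0.13, 0.0896)]
[(0.59, -0.04, 0.0897), (0.59, -0.02, 0.0897), (0.59, 0.11, 0.0898), (0.59, 0.13, 0.0897)]
[(0.605, -0.04, 0.0895), (0.605, -0.02, 0.0896), (0.605, 0.11, 0.0897), (0.605, 0.13, 0.0894)]
blue [241. 161.] [0.6449 0.0426 0.0897] [0.628 0.02  0.085] [0.661 0.07  0.094]
blue [290. 196.] [ 0.5646 -0.0663  0.0791] [ 0.544 -0.079  0.063] [ 0.583 -0.059  0.198]
blue [187. 198.] [0.5618 0.1657 0.088 ] [0.541 0.149 0.084] [0.58  0.182 0.094]
blue [241. 233.] [0.4815 0.0432 0.0919] [0.466 0.017 0.086] [0.499 0.069 0.1  ]
7.2 [ 0.5632 -0.0982  0.044 ] [-0.  -0.5 -0. ] [0.02 0.04 0.02] 0.006187836423025391
```

View pics/c2.png

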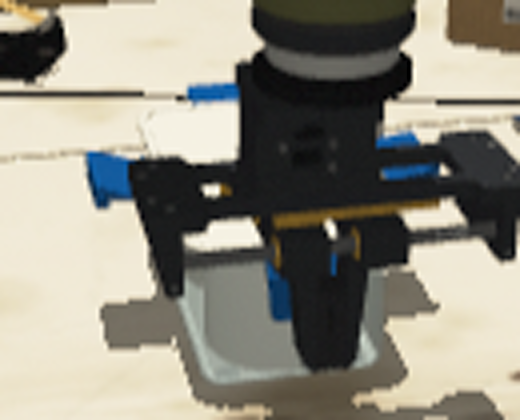

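The right clip now hangs part-way down (crop 280,295) with the shut fingers outside it, so I can push it inward.

>>> move_arm(
  motion=[
    [8,0,0,0,0,0,1],
    [15,0,0,0,0,0,1],
    [20,0,0,0,0,0,1],
    [23,0,0,0,0,0,1],
    [25,0,0,0,0,0,1],
  ],
)

```text
clock: 7.88
tool_pos: [0.5632, -0.0777, 0.0447]
eef_rot: [0.703, 0.711, -0.001, 0.001]
contact_force: [0.3, -9.8, -3.0]
opening: 0.003
finger_force: 4.5
```

>>> move_arm(
  motion=[
    [1,0,0,0,0,0,1],
    [2,0,0,0,0,0,1],
    [3,0,0,0,0,0,1],
  ],
)

```text
clock: 8.25
tool_pos: [0.5632, -0.0772, 0.0447]
eef_rot: [0.704, 0.71, -0.002, 0.002]
contact_force: [1.1, -12.4, -5.9]
opening: 0.005
finger_force: 5.9
```

>>> move_arm(
  motion=[
    [-10,0,0,0,0,0,1],
    [-25,0,0,0,0,0,1],
    [-30,0,-30,0,0,0,1],
    [-30,0,-80,0,0,0,1],
    [-20,0,-120,0,0,0,1],
  ],
)

```text
clock: 8.88
tool_pos: [0.5637, -0.0931, 0.1666]
eef_rot: [0.703, 0.711, 0.0, 0.0]
contact_force: [0.5, 0.3, -0.1]
opening: 0.009
finger_force: 0.0
```

```bash
cat > cl.py <<'E'
from m import *
# blue points of each clip from both views: hinge-relative angle of the far points
def clips():
    for n in ("top","side"):
        s=snap(n);P=world(s);hsv=cv2.cvtColor(s["frame"],cv2.COLOR_RGB2HSV)
        m=(hsv[...,1]>110)&(hsv[...,0]>95)&(hsv[...,0]<125)
        q=P[m]; C=np.array([.562,.0455])
        for name,d,h in (("front",(-1,0),.065),("back",(1,0),.065),("left",(0,1),.105),("right",(0,-1),.105)):
            d=np.array(d,float); rr=(q[:,:2]-C)@d-h; tt=(q[:,:2]-C)@[-d[1],d[0]]
            k=(rr>-.012)&(rr<.05)&(abs(tt)<.03)&(q[:,2]>.03)&(q[:,2]<.13)
            if k.sum()>8: print(n,name,k.sum(),"r mm",(np.percentile(rr[k],[2,50,98])*1000).round(),"z",(np.percentile(q[k][:,2],[2,50,98])*1000).round())
if __name__=="__main__":
    clips(); S=r.get_state(); print(S["clock"],S["tool_pos"].round(4))
E
python3 cl.py
```

```text
top front 342 r mm [-0. 16. 31.] z [87. 92. 99.]
top back 292 r mm [ 2. 18. 33.] z [86. 90. 94.]
top left 245 r mm [-1. 15. 31.] z [85. 88. 92.]
top right 11 r mm [1. 2. 2.] z [87. 90. 92.]
side front 173 r mm [ 0. 19. 36.] z [88. 93. 98.]
side back 157 r mm [-2. 18. 33.] z [82. 90. 92.]
side left 55 r mm [11. 22. 32.] z [87. 89. 90.]
side right 340 r mm [-1.  3.  7.] z [56. 73. 90.]
8.975 [ 0.5665 -0.0911  0.1691]
```

Right clip is closed: its lip is only 7 mm out. Left clip next, as the mirror image.

>>> move_arm(
  motion=[
    [55,0,0,0,0,0,1],
    [110,0,0,0,0,0,1],
    [165,0,0,0,0,0,1],
    [220,0,0,0,0,0,1],
    [274,-2,0,0,0,0,1],
  ],
)

```text
clock: 9.6
tool_pos: [0.5575, 0.1836, 0.1641]
eef_rot: [0.702, 0.712, -0.0, -0.0]
contact_force: [-0.1, 0.0, -0.2]
opening: 0.003
finger_force: 0.0
```

>>> move_arm(
  motion=[
    [0,0,10,0,0,0,1],
    [0,0,30,0,0,0,1],
    [0,0,45,0,0,0,1],
    [0,0,47,0,0,0,1],
  ],
)

```text
clock: 10.1
tool_pos: [0.5572, 0.1806, 0.1163]
eef_rot: [0.703, 0.711, -0.001, -0.001]
contact_force: [-0.3, 0.3, -0.4]
opening: 0.006
finger_force: 0.0
```

```bash
python3 -c "
from m import *
for p in ([.182,.118],[.181,.076],[.1775,.068],[.195,.044],[.168,.044]): print(rel([.5615]+p,Rt=down(.01)))
print(r.get_state()['tool_pos'])"
```

```text
(array([ 1.3,  4.3, -1.7]), array([-0.2,  0.1,  0.1]))
(array([ 0.4,  4.4, 40.3]), array([-0.2,  0.1,  0.1]))
(array([-3.1,  4.4, 48.3]), array([-0.2,  0.1,  0.1]))
(array([14.4,  4.7, 72.3]), array([-0.2,  0.1,  0.1]))
(array([-12.6,   4.4,  72.3]), array([-0.2,  0.1,  0.1]))
[0.55718518 0.18063175 0.11630534]
```

>>> move_arm(
  motion=[
    [0,4,18,0,0,0,1],
    [0,4,30,0,0,0,1],
    [0,4,40,0,0,0,1],
    [-3,4,47,0,0,0,1],
    [-4,4,49,0,0,0,1],
  ],
)

```text
clock: 10.72
tool_pos: [0.5618, 0.1776, 0.0682]
eef_rot: [0.703, 0.712, -0.0, -0.0]
contact_force: [0.2, -0.3, -0.3]
opening: 0.007
finger_force: 0.1
```

>>> move_arm(
  motion=[
    [8,0,0,0,0,0,1],
    [18,0,3,0,0,0,1],
    [18,0,14,0,0,0,1],
    [18,0,24,0,0,0,1],
    [12,0,24,0,0,0,1],
  ],
)

```text
clock: 11.35
tool_pos: [0.561, 0.1897, 0.0435]
eef_rot: [0.702, 0.712, -0.001, -0.001]
contact_force: [-0.5, -0.8, -0.1]
opening: 0.0
finger_force: 0.0
```

>>> move_arm(
  motion=[
    [-8,0,0,0,0,0,1],
    [-15,0,0,0,0,0,1],
    [-20,0,0,0,0,0,1],
    [-23,0,0,0,0,0,1],
    [-25,0,0,0,0,0,1],
  ],
)

```text
clock: 11.98
tool_pos: [0.5622, 0.1678, 0.0449]
eef_rot: [0.702, 0.712, 0.002, -0.001]
contact_force: [-0.7, 9.0, -2.6]
opening: 0.005
finger_force: 4.6
```

>>> move_arm(
  motion=[
    [-1,0,0,0,0,0,1],
    [-2,0,0,0,0,0,1],
    [-3,0,0,0,0,0,1],
  ],
)

```text
clock: 12.35
tool_pos: [0.5622, 0.1677, 0.0449]
eef_rot: [0.701, 0.713, 0.003, -0.002]
contact_force: [-0.3, 12.2, -3.7]
opening: 0.005
finger_force: 6.2
```

>>> move_arm(
  motion=[
    [10,0,0,0,0,0,1],
    [25,0,0,0,0,0,1],
    [30,0,-30,0,0,0,1],
    [30,0,-80,0,0,0,1],
    [20,0,-120,0,0,0,1],
  ],
)

```text
clock: 12.98
tool_pos: [0.5622, 0.1827, 0.1665]
eef_rot: [0.702, 0.712, 0.001, 0.0]
contact_force: [-0.0, 0.8, -0.9]
opening: 0.004
finger_force: 0.0
```

```bash
python3 cl.py; python3 -c "
from m import *
print(r.get_state()['q'].round(2),rel([.464,.045,.165],Rt=down(.01-np.pi/2)),rel([.464,.045,.165],Rt=down(.01+np.pi/2)))"
```

```text
top front 346 r mm [-0. 16. 31.] z [88. 92. 98.]
top back 290 r mm [ 2. 18. 32.] z [86. 90. 93.]
top left 10 r mm [-1. -1. -1.] z [88. 90. 92.]
side front 175 r mm [ 0. 20. 36.] z [88. 92. 98.]
side back 156 r mm [-2. 18. 33.] z [82. 90. 92.]
side right 341 r mm [-0.  3.  7.] z [56. 73. 91.]
13.075 [0.5651 0.1809 0.1692]
[-0.44  0.73  0.1   1.75 -0.1   0.66 -0.28] (array([-134.8, -102.5,    3.3]), array([ 0.3, -0.4, 90. ])) (array([-134.8, -102.5,    3.3]), array([  0.4,   0.3, -90. ]))
```

>>> move_arm(
  motion=[
    [-27,-20,0,0,0,10,1],
    [-54,-41,0,0,0,20,1],
    [-81,-61,0,0,0,30,1],
    [-108,-82,0,0,0,40,1],
    [-134,-102,0,0,0,50,1],
  ],
)

```text
clock: 13.7
tool_pos: [0.4607, 0.0456, 0.1643]
eef_rot: [0.939, 0.345, -0.001, 0.0]
contact_force: [0.8, -0.3, 0.0]
opening: 0.007
finger_force: 0.0
```

>>> move_arm(
  motion=[
    [0,0,10,0,0,10,1],
    [0,0,20,0,0,20,1],
    [0,0,35,0,0,30,1],
    [0,0,47,0,0,40,1],
    [0,0,47,0,0,40,1],
  ],
)

```text
clock: 14.32
tool_pos: [0.4609, 0.0464, 0.1168]
eef_rot: [1.0, 0.007, -0.001, 0.001]
contact_force: [0.2, 0.6, 0.5]
opening: 0.008
finger_force: 0.0
```

```bash
python3 -c "
from m import *
for p in ([.465,.118],[.466,.076],[.470,.068],[.452,.044],[.479,.044]): print(rel([p[0],.0445,p[1]],Rt=down(.01-np.pi/2)))
s=r.get_state();print(s['tool_pos'],s['q'].round(2))"
```

```text
(array([ 4. ,  2. , -1.2]), array([0.1, 0.1, 0.2]))
(array([ 5.1,  2. , 40.8]), array([0.1, 0.1, 0.2]))
(array([ 9.2,  2. , 48.8]), array([0.1, 0.1, 0.2]))
(array([-8.8,  1.7, 72.8]), array([0.1, 0.1, 0.2]))
(array([18.2,  2.1, 72.7]), array([0.1, 0.1, 0.2]))
[0.46092724 0.04644363 0.11678032] [-0.4   0.74  0.33  2.16 -0.71  0.34 -1.03]
```

>>> move_arm(
  motion=[
    [4,2,18,0,0,0,1],
    [4,2,30,0,0,0,1],
    [5,2,41,0,0,0,1],
    [9,2,48,0,0,0,1],
    [10,2,50,0,0,0,1],
  ],
)

```text
clock: 14.95
tool_pos: [0.4719, 0.0448, 0.0674]
eef_rot: [1.0, 0.007, -0.0, -0.0]
contact_force: [0.0, 0.6, -0.2]
opening: 0.006
finger_force: 0.2
```

>>> move_arm(
  motion=[
    [-8,0,0,0,0,0,1],
    [-18,0,3,0,0,0,1],
    [-18,0,14,0,0,0,1],
    [-18,0,23,0,0,0,1],
    [-12,0,23,0,0,0,1],
  ],
)

```text
clock: 15.58
tool_pos: [0.4594, 0.0445, 0.0439]
eef_rot: [1.0, 0.006, -0.001, -0.0]
contact_force: [-0.1, 0.6, 0.0]
opening: 0.002
finger_force: 0.0
```

>>> move_arm(
  motion=[
    [8,0,0,0,0,0,1],
    [15,0,0,0,0,0,1],
    [20,0,0,0,0,0,1],
    [23,0,0,0,0,0,1],
    [25,0,0,0,0,0,1],
  ],
)

```text
clock: 16.2
tool_pos: [0.4769, 0.0449, 0.0441]
eef_rot: [1.0, 0.006, -0.008, -0.001]
contact_force: [-15.5, -1.5, 4.8]
opening: 0.004
finger_force: 7.7
```

>>> move_arm(
  motion=[
    [1,0,0,0,0,0,1],
    [2,0,0,0,0,0,1],
    [3,0,0,0,0,0,1],
  ],
)

```text
clock: 16.58
tool_pos: [0.477, 0.045, 0.0441]
eef_rot: [1.0, 0.006, -0.01, -0.001]
contact_force: [-18.8, -2.8, 8.1]
opening: 0.005
finger_force: 9.5
```

>>> move_arm(
  motion=[
    [-10,0,0,0,0,0,1],
    [-25,0,0,0,0,0,1],
    [-30,0,-30,0,0,0,1],
    [-30,0,-80,0,0,0,1],
    [-20,0,-120,0,0,0,1],
  ],
)

```text
clock: 17.2
tool_pos: [0.4688, 0.0448, 0.167]
eef_rot: [1.0, 0.006, 0.001, -0.0]
contact_force: [0.6, 0.6, -0.6]
opening: 0.005
finger_force: 0.0
```

```bash
python3 cl.py; python3 -c "
from m import *
s=r.get_state();print(s['tool_pos'],s['q'].round(2),rel([.659,.0445,.165],Rt=down(.01-np.pi/2)))
t=snap('side'); cv2.imwrite('pics/c3.png',cv2.resize(t['frame'][150:255,180:310],None,fx=4,fy=4,interpolation=cv2.INTER_CUBIC)[:,:,::-1])"
```

```text
top back 285 r mm [ 2. 18. 31.] z [86. 89. 94.]
top left 13 r mm [-1. -1. -1.] z [88. 90. 93.]
top right 11 r mm [2. 2. 2.] z [88. 90. 92.]
side front 101 r mm [-5.  4.  8.] z [58. 71. 91.]
side back 156 r mm [-2. 17. 32.] z [83. 90. 93.]
side right 341 r mm [-1.  3.  8.] z [56. 73. 90.]
17.3 [0.4727 0.0447 0.1687]
[0.47271695 0.04469908 0.16865164] [-0.49  0.67  0.49  2.11 -0.66  0.5  -1.06] (array([186.2,   2.7,   5.8]), array([ 0. , -0.7,  0.2]))
```

View pics/c3.png

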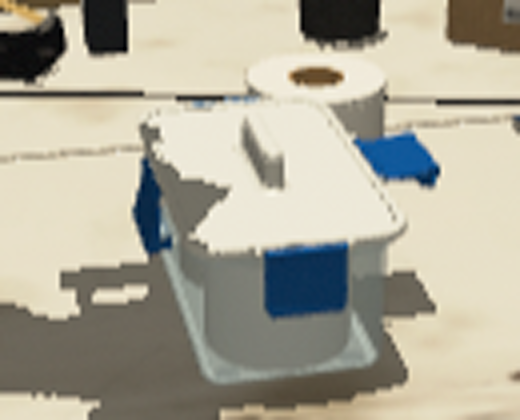

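The front flap (crop 150,205) and right flap (305,280) lie against the walls, and only the back clip (400,155) is still open.

>>> move_arm(
  motion=[
    [45,0,0,0,0,0,1],
    [90,0,0,0,0,0,1],
    [140,0,0,0,0,0,1],
    [190,0,0,0,0,0,1],
    [190,0,20,0,0,0,1],
  ],
)

```text
clock: 17.98
tool_pos: [0.6622, 0.0471, 0.144]
eef_rot: [1.0, 0.007, 0.003, 0.0]
contact_force: [-0.9, -0.4, -1.1]
opening: -0.0
finger_force: 0.0
```

>>> move_arm(
  motion=[
    [0,0,10,0,0,0,1],
    [0,0,25,0,0,0,1],
    [0,0,28,0,0,0,1],
    [0,0,28,0,0,0,1],
  ],
)

```text
clock: 18.48
tool_pos: [0.6574, 0.0472, 0.1168]
eef_rot: [1.0, 0.006, -0.0, -0.0]
contact_force: [0.4, 0.4, 0.6]
opening: 0.006
finger_force: 0.0
```

```bash
python3 -c "
from m import *
for p in ([.66,.118],[.659,.076],[.655,.068],[.673,.044],[.646,.044]): print(rel([p[0],.0455,p[1]],Rt=down(.01-np.pi/2)))
s=r.get_state();print(s['tool_pos'],s['q'].round(2))"
```

```text
(array([ 2.6,  1.7, -1.2]), array([-0. ,  0. ,  0.1]))
(array([ 1.6,  1.7, 40.8]), array([-0. ,  0. ,  0.1]))
(array([-2.4,  1.7, 48.8]), array([-0. ,  0. ,  0.1]))
(array([15.6,  1.9, 72.7]), array([-0. ,  0. ,  0.1]))
(array([-11.4,   1.5,  72.8]), array([-0. ,  0. ,  0.1]))
[0.65736425 0.04717275 0.11675424] [-0.41  0.95  0.53  1.57 -0.62  0.79 -1.17]
```

>>> move_arm(
  motion=[
    [2,2,18,0,0,0,1],
    [2,2,30,0,0,0,1],
    [1,2,41,0,0,0,1],
    [-2,2,48,0,0,0,1],
    [-3,2,50,0,0,0,1],
  ],
)

```text
clock: 19.1
tool_pos: [0.6542, 0.0451, 0.0661]
eef_rot: [1.0, 0.006, -0.0, -0.0]
contact_force: [0.6, 0.1, 1.0]
opening: 0.005
finger_force: 0.1
```

>>> move_arm(
  motion=[
    [8,0,0,0,0,0,1],
    [18,0,3,0,0,0,1],
    [18,0,14,0,0,0,1],
    [18,0,23,0,0,0,1],
    [12,0,23,0,0,0,1],
  ],
)

```text
clock: 19.73
tool_pos: [0.6657, 0.0453, 0.0423]
eef_rot: [1.0, 0.006, -0.001, -0.0]
contact_force: [-0.2, -0.5, 1.0]
opening: 0.009
finger_force: 0.0
```

>>> move_arm(
  motion=[
    [-8,0,0,0,0,0,1],
    [-15,0,0,0,0,0,1],
    [-20,0,0,0,0,0,1],
    [-22,0,0,0,0,0,1],
    [-23,0,0,0,0,0,1],
  ],
)

```text
clock: 20.35
tool_pos: [0.6465, 0.045, 0.0444]
eef_rot: [1.0, 0.007, 0.003, 0.0]
contact_force: [4.9, 0.5, -3.7]
opening: 0.006
finger_force: 2.4
```

>>> move_arm(
  motion=[
    [-1,0,0,0,0,0,1],
    [-2,0,0,0,0,0,1],
    [-3,0,0,0,0,0,1],
  ],
)

```text
clock: 20.72
tool_pos: [0.642, 0.045, 0.0441]
eef_rot: [1.0, 0.006, 0.002, 0.0]
contact_force: [4.8, -0.3, -2.3]
opening: 0.007
finger_force: 2.7
```

>>> move_arm(
  motion=[
    [-2,0,0,0,0,0,1],
    [-4,0,0,0,0,0,1],
    [-4,0,0,0,0,0,1],
  ],
)

```text
clock: 21.1
tool_pos: [0.6418, 0.045, 0.0444]
eef_rot: [1.0, 0.007, 0.005, 0.001]
contact_force: [11.8, 0.9, -8.4]
opening: 0.007
finger_force: 5.9
```

>>> move_arm(
  motion=[
    [12,0,0,0,0,0,1],
    [28,0,0,0,0,0,1],
    [35,0,-30,0,0,0,1],
    [35,0,-80,0,0,0,1],
    [35,0,-130,0,0,0,1],
  ],
)

```text
clock: 21.72
tool_pos: [0.6701, 0.0451, 0.1744]
eef_rot: [1.0, 0.006, -0.002, -0.0]
contact_force: [0.6, 0.5, 0.2]
opening: 0.003
finger_force: 0.0
```

>>> move_arm(
  motion=[
    [0,60,-40,0,0,0,1],
    [0,120,-70,0,0,0,1],
    [0,170,-90,0,0,0,1],
    [0,170,-90,0,0,0,1],
  ],
)

```text
clock: 22.22
tool_pos: [0.6722, -0.1326, 0.2663]
eef_rot: [1.0, 0.002, 0.001, 0.002]
contact_force: [0.0, -0.6, -1.4]
opening: 0.007
finger_force: 0.0
```

```bash
python3 cl.py; python3 -c "
from m import *
look()
s=snap('top'); t=snap('side')
a=cv2.resize(s['frame'][130:250,170:360],(570,360),interpolation=cv2.INTER_CUBIC);b=cv2.resize(t['frame'][150:310,180:350],(570,240+0*1),interpolation=cv2.INTER_CUBIC) if 0 else cv2.resize(t['frame'][160:255,200:350],(360*0+570,240*0+240),interpolation=cv2.INTER_CUBIC)
cv2.imwrite('pics/f.png',np.vstack([a,b])[:,:,::-1])"
```

```text
top front 44 r mm [-0.  0.  3.] z [70. 88. 92.]
top left 12 r mm [-1. -1. -1.] z [89. 90. 93.]
side front 101 r mm [-5.  4.  8.] z [58. 71. 90.]
side back 11 r mm [-2. -1.  0.] z [89. 90. 91.]
side right 342 r mm [-0.  3.  7.] z [56. 73. 90.]
22.325 [ 0.6728 -0.1257  0.2637]
lid z 0.0896
[(0.515, 0.11, 0.0893), (0.515, 0.13, 0.0894)]
[(0.53, 0.11, 0.0895), (0.53, 0.13, 0.0897)]
[(0.59, -0.04, 0.0895), (0.59, -0.02, 0.0899), (0.59, 0.11, 0.0892), (0.59, 0.13, 0.0894)]
[(0.605, -0.04, 0.0896), (0.605, -0.02, 0.0894), (0.605, 0.11, 0.0895), (0.605, 0.13, 0.0894)]
blue [242. 226.] [0.4966 0.0442 0.0882] [0.494 0.021 0.07 ] [0.497 0.067 0.093]
22.375 [ 0.6731 -0.1234  0.2628] [0.1 1.  0.1] [0.04 0.13 0.01] 0.007239836736067906
```

View pics/f.png

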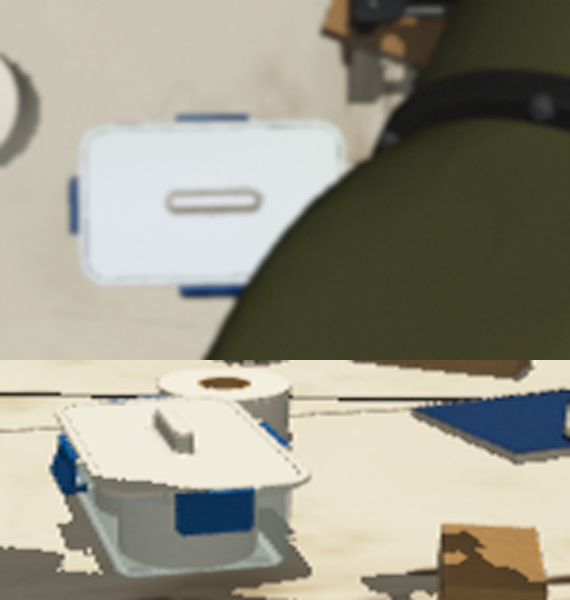

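All four flaps show only thin slivers in the top view (back at 212,118, left at 74,205, front at 210,290), and the right one lies flat at (215,510). The lid is level at home, and the carton and terminal haven't been touched.

```bash
python3 -c "
from plant import finish_job
print(finish_job())"
```

```text
the job is handed in; nothing more can be done
None
```

The lid is square and fully down on the rim, and all four clips look closed in the camera views. The terminal and carton were not touched, and I handed the job in at about 22 s; no verdict came back.

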